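Pack the potting tub and latch its lid

ROBOT

A 6-joint arm with a two-finger parallel gripper is mounted at the origin on the work surface. World frame = base frame: x ahead of the robot, y to its left, z up, the work surface at z = 0. Lengths are in m, angles in rad, forces in N, time in s.
With the tool pointing down it reaches from about 0.4 to 0.825 m from the base axis. Payload 7 kg.
Tool frame: the origin (TCP) lies midway between the tips of the shut fingers; the grasp point (between the pads) lies hold_point_z behind it (hold_point_z is the distance from the TCP to the grasp point, in m); z points along the fingers, y is the line along which they close (so a half turn about z gives the same grasp; the last joint's range is limited). The gripper opens to 88 mm and grips with 3 to 60 N. Pads are 19 mm wide; open, the fingers measure 130 mm over their backs; the gripper's body (78 mm by 193 mm) begins 47 mm behind the grasp point.
Start: joints at [1.412, 0.359, 0.012, 0, -1.224, -0.288], TCP at [0.292, 0.609, 0.227] pointing down, gripper open.
Joint ranges: [-3.07, 3.07], [-1.43, 2.12], [-1.02, 1.25], [-3.03, 1.67], [-3.05, -0], [-3.03, 3.03]. Speed limits (rad/s): [2.39, 2.39, 3.01, 3.14, 3.14, 3.14].

INTERFACE

Orientations are given as [roll, pitch, yaw] about the fixed x, y, z axes, in that order (R = Rz(yaw) Ry(pitch) Rx(roll)).
In Python, from station import * gives the robot as it stands.
- The arm moves only by the tool apply_moves, never from a script. Its argument "steps" is a list of rows, each an object with "translation": the shift along the world's x, y, z scaled (see below), a list of three; "rotation": the turn, a rotation vector about the world's x, y, z scaled (see below), a list of three. A call has exactly 10 rows; each row is the pose to reach, as a shift and turn from the pose commanded when the call began; what a row does not reach only later rows make up. The controller multiplies each number of a shift by 250 mm and each number of a turn by 30 degrees. A row lasts 1/12 s, in which the tool goes at most 41.7 mm and 7.16 degrees, less where a joint would pass 70% of its speed; a pose out of reach is approached as far as the arm can. A call with a number of a shift or a turn outside -1 to 1 is refused whole. A call with a gripper value outside its range is refused whole. "jaw" is the closure, from -1 (fully open) to 1 (shut), so that 0 is half open, set as the call begins (left out, the last holds). The fingers move at their own pace and stop on an object; "newtons" is the grip in N (left out, the last holds). Time passes only in rows, so rows that repeat a pose let the fingers close, or fill a call up. It gives the time, the measured TCP pose, the force, the opening and the grip force at its end, in the units of the state.
- get_state(): the state, without advancing time (a new reading comes with each control period).
- grab_frame(name): name is "scene" or "top" or "wrist"; returns the picture (400x640x3 uint8, blue, green, red); there is no depth.
- camera_model(name): a dict with "fx", "fy", "cx", "cy" (pixels), "xyz" and "rotation" of the camera in the world. Camera axes: x right, y down, z forward; pixel columns grow to the right and rows downward; lengths in m; the calibration is good to about 2 mm. A picture is of the moment at which its call begins: read the wrist's pose just before it. camera_model takes no time and is no camera call; for the wrist camera it gives the pose at the moment of the call.
- job_done(): hands the job in; it is judged then, once.
The state is a dict: "t": time; "q": joint angles; "qd": joint speeds; "joint_efforts": joint torques, N m; "eef_pos": TCP position; "ee_rot": TCP orientation; "force": force on the tool from outside, world axes, zero at the start; "moment": the same for the moment, N m; "width": finger opening in m; "gripper_force": force on a finger pad.
Only numpy, scipy, OpenCV 4.12 (cv2) and the standard library are available. Lean on these libraries where they do the work, as an engineer would, in place of code of your own. Each camera call takes 0.05 s, during which the arm holds its last target. There are 200 camera calls.

TASK

Pack away the potting tub: put the weeder that lies across its top down inside it, tip the standing green bottle over so that it lies flat in the tub, and fit the blue lid fully home on the rim. Then slide the red bolt all the way in over the lid's edge. Leave the seedling cups where they stand.

Things in the scene. Friction and masses are not known exactly. Their poses are not given: they have to be found in the camera images.
- tub: Grey open tub, fixed to the table, outside 242 (x) by 173 (y) by 90 mm high; walls and floor 6 mm. Origin at the centre of its underside, x along its length, y across, z up. A 6 mm divider along x, 50 mm high, centred at y = -2.5 mm, makes two bays 230 mm long: the -y bay, 75 mm wide (centre y = -43 mm), holds the bottle; the +y bay is empty.
- tub_bay (a point): Centre of the floor of the tub's empty +y bay, at x = 0, y = +40.5, z = 6 mm in the tub's frame. The bay is 230 mm long (x), 80 mm wide (y), 44 mm deep to the divider's top and 84 mm to the rim.
- tub_rim (a point): Centre of the tub's mouth (230 by 161 mm inside), level with the rim, 90 mm above the table. A yellow line inside, 10 mm below the rim, is the fill line: the lid's rib reaches down to it, so the lid seats only if all lies below.
- bolt (a joint): Red bolt, travel in m: 0 is open (drawn back, clear of the lid), 0.036 is fully in, over the lid's edge by 20 mm. It starts at 0 to 0.006. It slides along the tub's -y direction, its underside 99 mm above the table, 3 mm above the seated lid's plate. About 1.5 N moves it and it stays where left. Pushed in before the lid is down, it is in the lid's way.
- bolt_knob (a point): Upright red knob on the bolt, 16 mm in diameter, from 107 to 140 mm above the table; this point is on its axis at 124 mm. With the bolt at 0 it lies at x = +60, y = +134 mm in the tub's frame; axes as the tub's. The bolt rides on a fixed black bracket, 40 mm along x, 99 mm high, on the tub's +y wall, out to y = 151 mm; where the lid's edge comes (y under 98 mm) it is only 84 mm high.
- lid_grip (a point): Loose blue lid, 350 g, flat on the table, right way up: plate 246 (x) by 177 by 6 mm; on it a white grip bar, 110 mm along x, 18 mm thick, 38 mm high. This point: in the bar, 12 mm below its top, over the lid's centre, 32 mm above the plate's underside. Below, a rib 220 by 151 mm, 10 mm deep, enters the mouth with 5 mm to spare all round. Seated: 122 mm above the table; either way round.
- bottle_mid (a point): Closed green bottle, about 250 g: square body 60 by 60 by 95 mm and white round cap, 34 mm in diameter, 25 mm high. This point is on its axis 60 mm up, half-way; z points to the cap. It stands on the floor of the tub's -y bay, near the +x end, 36 mm above the rim. It can lie along the bay with its cap towards the tub's -x; lying, it is 60 mm high.
- weeder_mid (a point): Hand weeder, 200 mm long, about 160 g: wooden handle 120 by 28 mm, 22 mm high, then a flat steel blade 24 mm wide, 6 mm thick, flush with the underside. This point: half-way along the whole (in the handle, 20 mm from the blade), 11 mm above the underside; x points to the blade. It lies roughly crosswise on the tub's long rims, underside 90 mm up. Lengthwise it fits the +y bay.
- cup1: Brown, soil-filled seedling cup with a white rim, beyond the work, near the middle, 76 mm wide at the rim, 88 mm high, with a sprout to 115 mm. Origin at the centre of its underside. Not to be disturbed.
- cup2: Brown, soil-filled seedling cup with a white rim, to the left of the work, 76 mm wide at the rim, 88 mm high, with a sprout to 115 mm. Origin at the centre of its underside. Not to be disturbed.
- cup3: Brown, soil-filled seedling cup with a white rim, to the right of the work, 76 mm wide at the rim, 88 mm high, with a sprout to 115 mm. Origin at the centre of its underside. Not to be disturbed.
Not all that is in view belongs to the job. There is more than one size of the part that bears weeder_mid; the job needs the middle-sized. Of the things shaped like the part that bears bottle_mid, the green one is meant.

How it is judged:
By the outcome, as a careful person would: the job done as asked, in the order asked, and still so for the second after the job is handed in, with the robot touching nothing.
It also fails if it takes over 67 s, if anything falls off the work surface, if the arm or the gripper's body presses on something with over 40 N, if the wrist force passes 120 N, or if a joint passes its speed limit or range.

## Working session

There is one attempt and no reset: what is moved stays moved. The work goes in short steps, Python scripts to look and compute and a tool call to move; the robot and the scene stay as the last step left them, time stands still between calls to the robot, and variables do not carry over. Pictures are saved under pics/ and viewed, at most 10 in all, crops included, and the job is handed in when it is done.

Besides the shell and the picture viewer there is one more tool, called as name([rows], argument=value, ...), one row to a line, values as JSON. apply_moves: Moves the arm, as the interface text tells. Shifts and turns lie within -1 to 1; 1 stands for 250 mm of shift or 30 degrees of turn. Its arguments: {"type":"object","properties":{"steps":{"type":"array"},"jaw":{"type":"number"},"newtons":{"type":"number"}},"required":["steps"]}

```bash
mkdir -p pics; ls
python3 - <<'E'
from station import *
import cv2
s=get_state();print({k:s[k] for k in('t','eef_pos','ee_rot','width','force')})
try:
    print(hold_point_z)
except Exception as e: print(e)
for n in('scene','top'):
    cv2.imwrite(f'pics/{n}0.png',grab_frame(n));print(n,camera_model(n))
E
```

```text
pics
{'t': 0.0, 'eef_pos': array([0.29149927, 0.60829137, 0.22566211]), 'ee_rot': array([ 3.13999866e+00, -1.62245312e-04, -4.46929268e-01]), 'width': 0.08758178027135902, 'force': array([-0.28692366,  0.55591323,  0.27114751])}
0.0188
scene {'fx': 484.0023578564323, 'fy': 484.0023578564323, 'cx': 322.1436744154167, 'cy': 199.196599550491, 'xyz': array([ 0.97495816, -0.5306272 ,  1.24024347]), 'rotation': array([-2.56143804e+00, -2.75601076e-05,  7.71579649e-01])}
top {'fx': 514.3110363292125, 'fy': 514.3110363292125, 'cx': 326.31458214686836, 'cy': 195.85136955904602, 'xyz': array([ 0.37057327, -0.01087971,  1.91185189]), 'rotation': array([-3.08257265e+00, -1.55632164e-03, -1.58378660e+00])}
```

View pics/scene0.png

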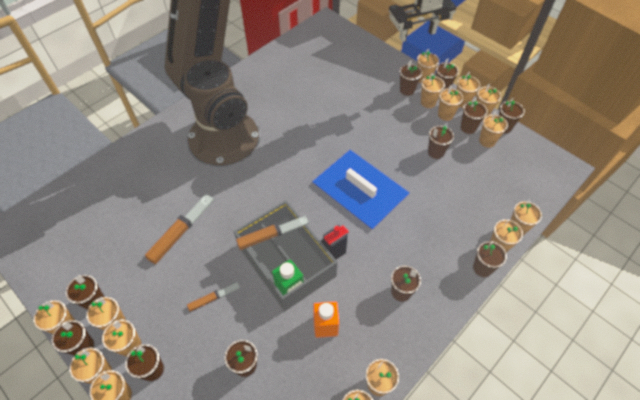

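View pics/top0.png

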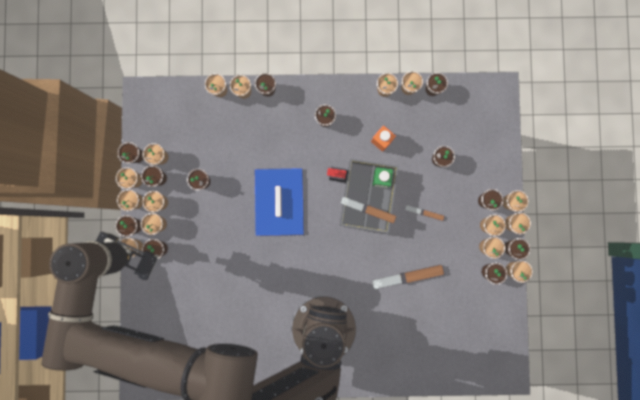

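The scene view (x right, y down) shows these candidates.
- **Weeders:** across the tub at top-view (370,210), small on the table at (427,213), large on the table at (410,277). I take the middle-sized one on the tub.
- **Bottles:** green in the tub at (384,177), orange on the table at (384,136). I take the green one.
- **Other things:** lid at (279,202), bolt at (338,174), nearby cups at (325,115), (444,156) and (198,180).

Next I'll get coarse positions.

```bash
cat > h.py <<'E'
from station import *
import numpy as np, cv2
from scipy.spatial.transform import Rotation as R
def Rm(r):
    r=np.asarray(r); return r if r.shape==(3,3) else R.from_euler('xyz',r).as_matrix()
def cast(c,uv,z):
    "pixel(s) -> world points on plane z"
    uv=np.atleast_2d(uv).astype(float)
    d=np.c_[(uv[:,0]-c['cx'])/c['fx'],(uv[:,1]-c['cy'])/c['fy'],np.ones(len(uv))]@Rm(c['rotation']).T
    return c['xyz']+d*((z-c['xyz'][2])/d[:,2])[:,None]
def proj(c,p):
    q=(np.atleast_2d(p)-c['xyz'])@Rm(c['rotation'])
    return np.c_[q[:,0]/q[:,2]*c['fx']+c['cx'],q[:,1]/q[:,2]*c['fy']+c['cy']]
def hsv(im): return cv2.cvtColor(im,cv2.COLOR_BGR2HSV)
def mask(im,lo,hi): return cv2.inRange(hsv(im),np.array(lo),np.array(hi))
def blobs(m,amin=15):
    cs,_=cv2.findContours(m,cv2.RETR_EXTERNAL,cv2.CHAIN_APPROX_NONE)
    return sorted([c for c in cs if cv2.contourArea(c)>amin],key=cv2.contourArea,reverse=True)
E
python3 - <<'E'
from h import *
im=cv2.imread('pics/top0.png');c=camera_model('top')
def show(n,m,z):
    for k in blobs(m)[:4]:
        b=cv2.boxPoints(cv2.minAreaRect(k)); w=cast(c,b,z)
        e=[w[1]-w[0],w[2]-w[1]]; L=[np.linalg.norm(a) for a in e]; a=e[int(np.argmax(L))]
        print(n,cv2.contourArea(k),'px',b.mean(0).round(),'xy',w.mean(0)[:2].round(4),'L',np.round(L,3),'yaw',round(np.degrees(np.arctan2(a[1],a[0]))%180,1))
show('blue',mask(im,(105,150,60),(125,255,255)),.016)
show('red',mask(im,(172,120,60),(180,255,255))|mask(im,(0,190,60),(4,255,255)),.11)
show('green',mask(im,(55,120,40),(80,255,255)),.1)
show('wood',mask(im,(5,90,80),(16,255,255)),.112)
print(cast(c,[[352,162],[395,168],[341,228],[386,233]],.09).round(3))
cv2.imwrite('pics/crop0.png',cv2.resize(im[100:300,240:480],None,fx=3,fy=3,interpolation=cv2.INTER_CUBIC))
E
```

```text
blue 2786.0 px [278. 201.] xy [0.4644 0.1614] L [0.167 0.233] yaw 179.4
blue 599.5 px [ 28. 334.] xy [-0.0058  1.0727] L [0.055 0.165] yaw 1.2
wood 8211.5 px [ 52. 142.] xy [0.6813 0.948 ] L [0.44  0.379] yaw 179.5
wood 442.5 px [ 31. 258.] xy [0.2749 1.0142] L [0.129 0.068] yaw 179.3
wood 329.5 px [383. 138.] xy [ 0.6787 -0.2165] L [0.074 0.062] yaw 138.1
wood 288.0 px [424. 273.] xy [ 0.2027 -0.351 ] L [0.129 0.031] yaw 101.7
[[ 0.598 -0.108  0.09 ]
 [ 0.574 -0.261  0.09 ]
 [ 0.364 -0.066  0.09 ]
 [ 0.344 -0.224  0.09 ]]
```

View pics/crop0.png

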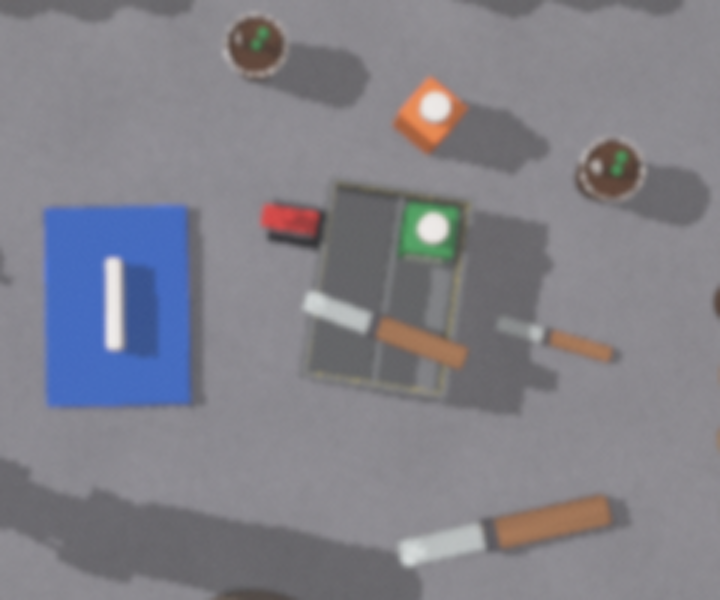

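The crop confirms the choice: the middle-sized weeder lies on the tub with its blade tip at crop (305,300) and handle end at (466,360), and the green bottle's cap is at (432,229). The tub's outer corners are at (333,182), (468,200), (441,396) and (305,374), and the red bolt is at (290,220).

Run:
```python
from h import *
c=camera_model('top'); P=lambda u,z:cast(c,np.array(u)/3.+[240,100],z)[:,:2]
k=P([[333,182],[468,200],[441,396],[305,374]],.09)
a=(k[0]+k[1]-k[2]-k[3])/2;b=(k[0]+k[3]-k[1]-k[2])/2
print('tub',k.mean(0),np.linalg.norm(a),np.linalg.norm(b),np.degrees(np.arctan2(a[1],a[0])),np.degrees(np.arctan2(-b[0],b[1])))
w=np.r_[P([[305,300]],.096),P([[466,360]],.108)];d=w[0]-w[1];print('weeder',w.mean(0),np.linalg.norm(d),np.degrees(np.arctan2(d[1],d[0])))
print('cap',P([[432,229]],.126),'knobish',P([[275,220]],.12))
l=P([[44,208],[189,207],[190,404],[46,406]],.016);print('lid',l.mean(0),l)
print('bar',P([[114,304]],.054))
print('cups',P([[255,46],[612,170]],.088),cast(c,[[198,180]],.088))
print(camera_model('wrist'))
```

```text
tub [ 0.47613171 -0.16632753] 0.23234822533175076 0.16193722221289858 -9.07535149913173 -9.14876373258695
weeder [ 0.42583008 -0.16250058] 0.2004879154466278 68.58398750905238
cap [[ 0.54162626 -0.21703665]] knobish [[ 0.55509009 -0.03479519]]
lid [0.46222502 0.15924857] [[0.58433316 0.24873527]
 [0.58327973 0.06976604]
 [0.34071737 0.07104323]
 [0.34056984 0.24744972]]
bar [[0.46270309 0.15974308]]
cups [[ 0.76753758 -0.01416152]
 [ 0.6129891  -0.43700971]] [[0.54066864 0.44058858 0.088     ]]
{'fx': 293.74306750645746, 'fy': 293.74306750645746, 'cx': 317.5619807529482, 'cy': 200.50217742320632, 'xyz': array([0.35629991, 0.57744507, 0.38514131]), 'rotation': array([ 2.87326323e+00, -1.90570365e-03, -2.01732300e+00])}
```

apply_moves([
  {"translation": [0.03,-0.1,0.02],"rotation": [0,0,-0.095]},
  {"translation": [0.06,-0.2,0.04],"rotation": [0,0,-0.19]},
  {"translation": [0.09,-0.3,0.06],"rotation": [0,0,-0.285]},
  {"translation": [0.12,-0.4,0.08],"rotation": [0,0,-0.38]},
  {"translation": [0.15,-0.5,0.1],"rotation": [0,0,-0.475]},
  {"translation": [0.18,-0.6,0.12],"rotation": [0,0,-0.57]},
  {"translation": [0.21,-0.7,0.14],"rotation": [0,0,-0.665]},
  {"translation": [0.24,-0.8,0.16],"rotation": [0,0,-0.76]},
  {"translation": [0.27,-0.9,0.18],"rotation": [0,0,-0.86]},
  {"translation": [0.3,-1,0.2],"rotation": [0,0,-0.955]},
], jaw=-1, newtons=30)

```text
t: 0.93
eef_pos: [0.3667, 0.3572, 0.2766]
ee_rot: [3.141, -0.0, -0.949]
force: [1.2, 0.3, -0.1]
width: 0.0878
gripper_force: 0.0
```

apply_moves([
  {"translation": [0.03,-0.1,0],"rotation": [0,0,-0.095]},
  {"translation": [0.06,-0.2,0],"rotation": [0,0,-0.19]},
  {"translation": [0.09,-0.3,0],"rotation": [0,0,-0.285]},
  {"translation": [0.12,-0.4,0],"rotation": [0,0,-0.38]},
  {"translation": [0.15,-0.5,0],"rotation": [0,0,-0.475]},
  {"translation": [0.17,-0.6,0],"rotation": [0,0,-0.57]},
  {"translation": [0.19,-0.7,0],"rotation": [0,0,-0.665]},
  {"translation": [0.2,-0.8,0],"rotation": [0,0,-0.76]},
  {"translation": [0.2,-0.9,0],"rotation": [0,0,-0.86]},
  {"translation": [0.2,-1,0],"rotation": [0,0,-0.955]},
])

```text
t: 1.77
eef_pos: [0.4163, 0.1074, 0.2763]
ee_rot: [3.141, -0.0, -1.45]
force: [1.3, -0.8, 0.5]
width: 0.0874
gripper_force: 0.0
```

apply_moves([
  {"translation": [0,-0.12,0],"rotation": [0,0,-0.11]},
  {"translation": [0,-0.24,0],"rotation": [0,0,-0.22]},
  {"translation": [0.01,-0.36,0],"rotation": [0,0,-0.33]},
  {"translation": [0.02,-0.48,0],"rotation": [0,0,-0.44]},
  {"translation": [0.03,-0.6,0],"rotation": [0,0,-0.55]},
  {"translation": [0.03,-0.72,0],"rotation": [0,0,-0.66]},
  {"translation": [0.03,-0.84,0],"rotation": [0,0,-0.77]},
  {"translation": [0.03,-0.95,0],"rotation": [0,0,-0.88]},
  {"translation": [0.03,-1,0],"rotation": [0,0,-0.955]},
  {"translation": [0.03,-1,0],"rotation": [0,0,-0.955]},
])

```text
t: 2.6
eef_pos: [0.4236, -0.1434, 0.2761]
ee_rot: [3.141, -0.001, -1.952]
force: [0.2, -0.2, -0.7]
width: 0.0871
gripper_force: 0.0
```

Run:
```python
from h import *
s=get_state();print(s['t'],s['eef_pos'],np.degrees(s['ee_rot']),s['q'].round(2))
c=camera_model('wrist');print(c['xyz'],c['rotation'].tolist())
cv2.imwrite('pics/w1.png',grab_frame('wrist'))
import pickle;pickle.dump(c,open('w1.pkl','wb'))
```

```text
2.6 [ 0.4235956  -0.14336653  0.27607785] [ 1.79939327e+02 -3.89030666e-02 -1.11849191e+02] [ 0.12 -0.06 -0.38  0.   -1.25 -0.5 ]
[ 0.3976792  -0.20980828  0.43555656] [2.874372507074837, -0.0012178958107085247, 2.7606269443097546]
```

View pics/w1.png

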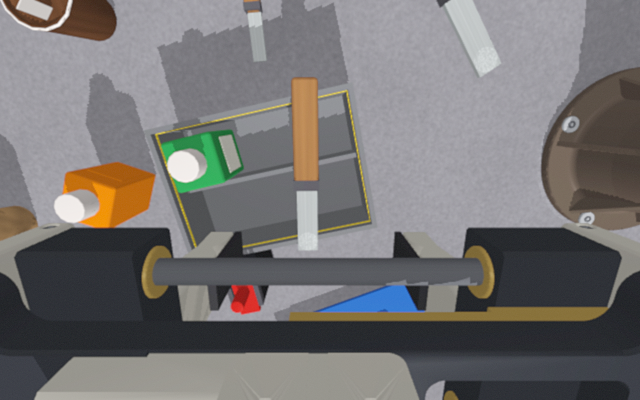

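The wrist view is clear: handle (292–318, 78–180), blade tip (307,250), cap (186,165), and yellow-line corners (157,135), (348,92), (370,221). The red knob is near (241,298).

Run:
```python
from h import *
import pickle
c=pickle.load(open('w1.pkl','rb'));im=cv2.imread('pics/w1.png')
k=blobs(mask(im,(8,90,60),(18,220,255)))
for q in k[:3]:
    r=cv2.minAreaRect(q)
    if abs(r[0][0]-305)<30: 
        b=cast(c,cv2.boxPoints(r),.112)[:,:2];print('handle',cv2.boxPoints(r).round(),b.mean(0),np.linalg.norm(b[1]-b[0]),np.linalg.norm(b[2]-b[1]),
        [np.degrees(np.arctan2(*(b[i+1]-b[i])[::-1]))%180 for i in(0,1)])
t=cast(c,[[307,250]],.096)[0,:2];print('tip',t)
y=cast(c,[[157,135],[348,92],[370,221]],.08)[:,:2]  # +x-y, -x-y, -x+y
a=y[0]-y[1];b=y[2]-y[1]
print('tub',(y[0]+y[2])/2,np.linalg.norm(a),np.linalg.norm(b),np.degrees(np.arctan2(a[1],a[0])),np.degrees(np.arctan2(-b[0],b[1])))
print('cap',cast(c,[[186,165]],.126),'bodytop',cast(c,[[167,147],[236,132]],.101))
print('knob',cast(c,[[240,291],[240,305]],.14))
```

```text
handle [[291.  77.]
 [317.  77.]
 [318. 180.]
 [292. 180.]] [ 0.41444969 -0.2045405 ] 0.026933771098420614 0.1075683670200679 [np.float64(158.88227527642718), np.float64(68.95139012839665)]
tip [ 0.46815032 -0.06844262]
tub [ 0.4805368 -0.1667475] 0.22952920068834085 0.15877849619220144 -9.787202572423286 -10.049489521900071
cap [[ 0.54345173 -0.21886628  0.126     ]] bodytop [[ 0.56526036 -0.24549548  0.101     ]
 [ 0.48605693 -0.23146952  0.101     ]]
knob [[ 0.54915163 -0.0682356   0.14      ]
 [ 0.55714588 -0.0517096   0.14      ]]
```

apply_moves([
  {"translation": [0.01,-0.05,-0.06],"rotation": [0,0,0.01]},
  {"translation": [0.01,-0.1,-0.15],"rotation": [0,0,0.03]},
  {"translation": [0.014,-0.13,-0.25],"rotation": [0,0,0.03]},
  {"translation": [0.014,-0.13,-0.36],"rotation": [0,0,0.03]},
  {"translation": [0.014,-0.13,-0.47],"rotation": [0,0,0.03]},
  {"translation": [0.014,-0.13,-0.57],"rotation": [0,0,0.03]},
  {"translation": [0.014,-0.13,-0.65],"rotation": [0,0,0.03]},
  {"translation": [0.014,-0.13,-0.71],"rotation": [0,0,0.03]},
  {"translation": [0.014,-0.13,-0.74],"rotation": [0,0,0.03]},
  {"translation": [0.014,-0.13,-0.752],"rotation": [0,0,0.03]},
])

```text
t: 3.48
eef_pos: [0.4271, -0.1731, 0.0875]
ee_rot: [3.14, -0.001, -1.93]
force: [0.3, -0.8, -0.2]
width: 0.088
gripper_force: 0.0
```

apply_moves([
  {"translation": [0,0,0],"rotation": [0,0,0]},
  {"translation": [0,0,0],"rotation": [0,0,0]},
  {"translation": [0,0,0],"rotation": [0,0,0]},
  {"translation": [0,0,0],"rotation": [0,0,0]},
  {"translation": [0,0,0],"rotation": [0,0,0]},
  {"translation": [0,0,0],"rotation": [0,0,0]},
  {"translation": [0,0,0.01],"rotation": [0,0,0]},
  {"translation": [0,0,0.04],"rotation": [0,0,0]},
  {"translation": [0,0,0.1],"rotation": [0,0,0]},
  {"translation": [0,0,0.16],"rotation": [0,0,0]},
], jaw=1, newtons=35)

```text
t: 4.32
eef_pos: [0.4273, -0.1739, 0.1293]
ee_rot: [3.141, -0.0, -1.931]
force: [-0.9, -0.8, 0.3]
width: 0.0269
gripper_force: 0.0
```

Run:
```python
from h import *
im=grab_frame('wrist');s=get_state();print(s['t'],s['width'],s['gripper_force'],s['force'],s['eef_pos'])
cv2.imwrite('pics/w2.png',im)
```

```text
4.3667 0.022550007580855368 0.0 [ 1.80453392 -0.2450849   3.27457613] [ 0.42925349 -0.17416594  0.13245294]
```

View pics/w2.png

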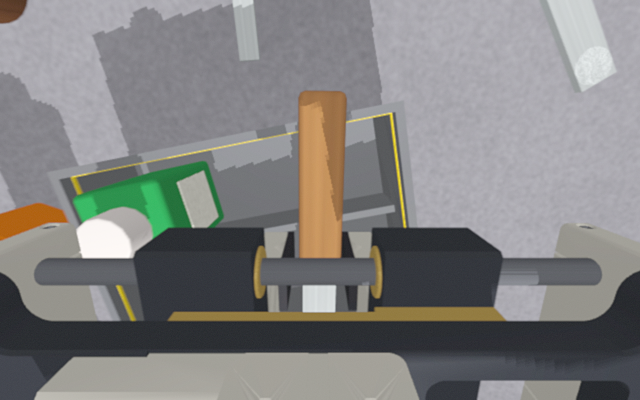

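The fingers were still closing when I lifted, so the weeder still lies on the rims. I'll reopen halfway, go back down and wait for the grip.

apply_moves([
  {"translation": [0,0,0],"rotation": [0,0,0]},
  {"translation": [0,0,0],"rotation": [0,0,0]},
  {"translation": [0,0,0],"rotation": [0,0,0]},
  {"translation": [0,0,0],"rotation": [0,0,0]},
  {"translation": [0,0,-0.02],"rotation": [0,0,0]},
  {"translation": [0,0,-0.06],"rotation": [0,0,0]},
  {"translation": [0,0,-0.1],"rotation": [0,0,0]},
  {"translation": [0,0,-0.14],"rotation": [0,0,0]},
  {"translation": [0,0,-0.16],"rotation": [0,0,0]},
  {"translation": [0,0,-0.16],"rotation": [0,0,0]},
], jaw=0.1)

```text
t: 5.2
eef_pos: [0.4265, -0.1738, 0.087]
ee_rot: [3.139, -0.001, -1.931]
force: [0.3, 0.1, 0.5]
width: 0.0393
gripper_force: 0.0
```

apply_moves([
  {"translation": [0,0,0],"rotation": [0,0,0]},
  {"translation": [0,0,0],"rotation": [0,0,0]},
  {"translation": [0,0,0],"rotation": [0,0,0]},
  {"translation": [0,0,0],"rotation": [0,0,0]},
  {"translation": [0,0,0],"rotation": [0,0,0]},
  {"translation": [0,0,0],"rotation": [0,0,0]},
  {"translation": [0,0,0],"rotation": [0,0,0]},
  {"translation": [0,0,0],"rotation": [0,0,0]},
  {"translation": [0,0,0],"rotation": [0,0,0]},
  {"translation": [0,0,0],"rotation": [0,0,0]},
], jaw=1)

```text
t: 6.03
eef_pos: [0.4278, -0.1738, 0.0888]
ee_rot: [-3.141, 0.0, -1.931]
force: [-1.8, 2.0, 4.4]
width: 0.0277
gripper_force: 35.0
```

apply_moves([
  {"translation": [0,0,0.04],"rotation": [0,0,0]},
  {"translation": [0,0,0.12],"rotation": [0,0,0]},
  {"translation": [0,0,0.22],"rotation": [0,0,-0.05]},
  {"translation": [0,0,0.32],"rotation": [0,0,-0.15]},
  {"translation": [0,0,0.39],"rotation": [0,0,-0.28]},
  {"translation": [0,0,0.42],"rotation": [0,0,-0.42]},
  {"translation": [0,0,0.42],"rotation": [0,0,-0.56]},
  {"translation": [0,0,0.42],"rotation": [0,0,-0.7]},
  {"translation": [0,0,0.42],"rotation": [0,0,-0.84]},
  {"translation": [0,0,0.42],"rotation": [0,0,-0.98]},
])

```text
t: 6.87
eef_pos: [0.4274, -0.1737, 0.1933]
ee_rot: [3.141, -0.0, -2.448]
force: [0.3, -1.1, -2.3]
width: 0.0278
gripper_force: 35.0
```

apply_moves([
  {"translation": [0.01,0.01,0],"rotation": [0,0,-0.14]},
  {"translation": [0.03,0.03,0],"rotation": [0,0,-0.28]},
  {"translation": [0.05,0.05,0],"rotation": [0,0,-0.42]},
  {"translation": [0.08,0.08,0],"rotation": [0,0,-0.56]},
  {"translation": [0.11,0.11,0],"rotation": [0,0,-0.7]},
  {"translation": [0.14,0.14,0],"rotation": [0,0,-0.84]},
  {"translation": [0.16,0.17,0],"rotation": [0,0,-0.95]},
  {"translation": [0.18,0.19,0],"rotation": [0,0,-1]},
  {"translation": [0.188,0.196,0],"rotation": [0,0,-1]},
  {"translation": [0.188,0.196,0],"rotation": [0,0,-1]},
])

```text
t: 7.7
eef_pos: [0.4748, -0.1245, 0.1931]
ee_rot: [3.141, -0.001, -2.966]
force: [0.4, -0.2, -0.8]
width: 0.0274
gripper_force: 35.0
```

apply_moves([
  {"translation": [0,0,0],"rotation": [0,0,-0.14]},
  {"translation": [0,0,0],"rotation": [0,0,-0.28]},
  {"translation": [0,0,0],"rotation": [0,0,-0.42]},
  {"translation": [0,0,0],"rotation": [0,0,-0.54]},
  {"translation": [0,0,0],"rotation": [0,0,-0.62]},
  {"translation": [0,0,0],"rotation": [0,0,-0.66]},
  {"translation": [0,0,0],"rotation": [0,0,-0.66]},
  {"translation": [0,0,0],"rotation": [0,0,-0.66]},
  {"translation": [0,0,0],"rotation": [0,0,-0.66]},
  {"translation": [0,0,0],"rotation": [0,0,-0.66]},
])

```text
t: 8.53
eef_pos: [0.4746, -0.1249, 0.1936]
ee_rot: [-3.142, -0.0, 2.971]
force: [0.8, 1.0, -1.4]
width: 0.0277
gripper_force: 35.0
```

Run:
```python
from h import *
import pickle
s=get_state();print(s['t'],s['eef_pos'],np.degrees(s['ee_rot']),s['width'],s['q'].round(2))
c=camera_model('wrist');im=grab_frame('wrist')
cv2.imwrite('pics/w3.png',im);pickle.dump(c,open('w3.pkl','wb'))
```

```text
8.5333 [ 0.47459222 -0.12485721  0.19355867] [-1.79999877e+02 -2.44547643e-03  1.70198421e+02] 0.02771532395491282 [ 0.14  0.08 -0.43 -0.   -1.06 -1.89]
```

View pics/w3.png

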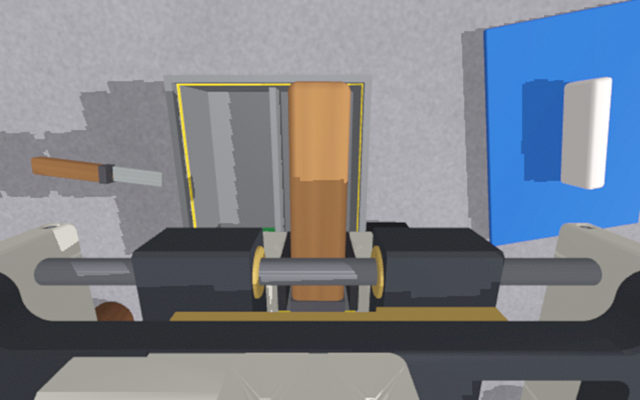

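The weeder is held in line with the bay. The yellow-line corners at the tub's −x end are at (178,85) and (363,85), and the left line runs to (195,228).

Run:
```python
from h import *
import pickle
c=pickle.load(open('w3.pkl','rb'))
p=cast(c,[[178,85],[363,85],[195,228],[361,228]],.08)[:,:2];print(p)
th=np.radians(-9.7);u=np.array([np.cos(th),np.sin(th)]);v=np.array([-u[1],u[0]])
print('w',np.linalg.norm(p[1]-p[0]),'yaw',[np.degrees(np.arctan2(*(b-a)[::-1])) for a,b in((p[0],p[2]),(p[1],p[3]))],np.degrees(np.arctan2(*(p[1]-p[0])[::-1]))-90,'centre',p[:2].mean(0)+.115*u)
```

```text
[[ 0.35533213 -0.22778356]
 [ 0.3826687  -0.06920399]
 [ 0.48583674 -0.25011456]
 [ 0.51370341 -0.08829206]]
w 0.16091852320023028 yaw [np.float64(-9.70999562076663), np.float64(-8.288086055916175)] -9.78074635456349 centre [ 0.48235631 -0.16787005]
```

apply_moves([
  {"translation": [0,0,-0.05],"rotation": [0,0,0]},
  {"translation": [0,0,-0.13],"rotation": [0,0,0]},
  {"translation": [0,0,-0.22],"rotation": [0,0,0]},
  {"translation": [0,0,-0.31],"rotation": [0,0,0]},
  {"translation": [0,0,-0.4],"rotation": [0,0,0]},
  {"translation": [0,0,-0.48],"rotation": [0,0,0]},
  {"translation": [0,0,-0.55],"rotation": [0,0,0]},
  {"translation": [0,0,-0.6],"rotation": [0,0,0]},
  {"translation": [0,0,-0.63],"rotation": [0,0,0]},
  {"translation": [0,0,-0.638],"rotation": [0,0,0]},
])

```text
t: 9.42
eef_pos: [0.474, -0.1249, 0.0329]
ee_rot: [-3.141, -0.002, 2.97]
force: [-0.3, -0.1, -0.8]
width: 0.0276
gripper_force: 35.0
```

apply_moves([
  {"translation": [0,0,0],"rotation": [0,0,0]},
  {"translation": [0,0,0],"rotation": [0,0,0]},
  {"translation": [0,0,0],"rotation": [0,0,0]},
  {"translation": [0,0,0],"rotation": [0,0,0]},
  {"translation": [0,0,0.02],"rotation": [0,0,0]},
  {"translation": [0,0,0.06],"rotation": [0,0,0]},
  {"translation": [0,0,0.14],"rotation": [0,0,0]},
  {"translation": [0,0,0.24],"rotation": [0,0,0]},
  {"translation": [0,0,0.36],"rotation": [0,0,0]},
  {"translation": [0,0,0.48],"rotation": [0,0,0]},
], jaw=0.26)

```text
t: 10.25
eef_pos: [0.4742, -0.1249, 0.1559]
ee_rot: [-3.142, -0.0, 2.97]
force: [1.3, 0.6, 0.6]
width: 0.0323
gripper_force: 0.0
```

apply_moves([
  {"translation": [0.02,-0.03,0.03],"rotation": [0,0,0]},
  {"translation": [0.06,-0.08,0.03],"rotation": [0,0,0]},
  {"translation": [0.11,-0.15,0.03],"rotation": [0,0,0]},
  {"translation": [0.17,-0.23,0.03],"rotation": [0,0,0]},
  {"translation": [0.23,-0.31,0.03],"rotation": [0,0,0]},
  {"translation": [0.27,-0.36,0.03],"rotation": [0,0,0]},
  {"translation": [0.273,-0.372,0],"rotation": [0,0,0]},
  {"translation": [0.273,-0.372,-0.08],"rotation": [0,0,0]},
  {"translation": [0.273,-0.372,-0.16],"rotation": [0,0,0]},
  {"translation": [0.273,-0.372,-0.21],"rotation": [0,0,0]},
], jaw=-0.3)

```text
t: 11.08
eef_pos: [0.5417, -0.2177, 0.1002]
ee_rot: [-3.142, -0.002, 2.969]
force: [-19.6, 12.6, 106.8]
width: 0.0566
gripper_force: 61.4
```

apply_moves([
  {"translation": [0,0,0],"rotation": [0,0,0]},
  {"translation": [0,0,0],"rotation": [0,0,0]},
  {"translation": [0,0,0],"rotation": [0,0,0]},
  {"translation": [0,0,0],"rotation": [0,0,0]},
  {"translation": [0,0,0],"rotation": [0,0,0]},
  {"translation": [0,0,0],"rotation": [0,0,0]},
  {"translation": [0,0,0],"rotation": [0,0,0]},
  {"translation": [0,0,0],"rotation": [0,0,0]},
  {"translation": [0,0,0],"rotation": [0,0,0]},
  {"translation": [0,0,0],"rotation": [0,0,0]},
], jaw=1, newtons=40)

```text
t: 11.92
eef_pos: [0.5428, -0.2178, 0.1016]
ee_rot: [-3.142, -0.0, 2.97]
force: [-1.8, -0.7, 1.6]
width: 0.0335
gripper_force: 40.0
```

Run:
```python
from h import *
s=get_state();print(s['t'],s['eef_pos'],np.degrees(s['ee_rot']),s['width'],s['gripper_force'],s['q'].round(2))
a=grab_frame('wrist');b=grab_frame('top')
cv2.imwrite('pics/w4.png',np.hstack([cv2.resize(a,None,fx=.75,fy=.75),cv2.resize(b[140:260,300:420],(300,300))]))
```

```text
11.9167 [ 0.54282271 -0.21780724  0.10161541] [-1.79998664e+02 -7.78779874e-03  1.70149140e+02] 0.03345297634818965 39.99868154525757 [-0.05  0.32 -0.35  0.   -0.9  -1.7 ]
```

View pics/w4.png

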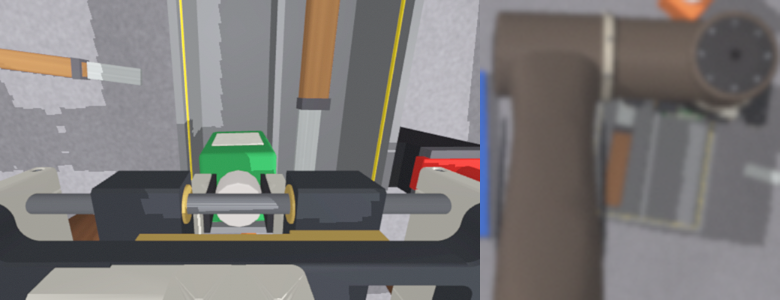

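The cap is held and the weeder lies in its bay. A 45° outward tilt would run joint 5 out of range. I'll regrip the cap with the tool leaning about 22° the other way, which leaves room for a tilt of about 52°.

apply_moves([
  {"translation": [0,0,0],"rotation": [0,0,0]},
  {"translation": [0,0,0],"rotation": [0,0,0]},
  {"translation": [0,0,0],"rotation": [0,0,0]},
  {"translation": [0,0,0.015],"rotation": [0,0,0]},
  {"translation": [-0.004,0.001,0.03],"rotation": [0.02,0.12,0]},
  {"translation": [-0.008,0.001,0.03],"rotation": [0.042,0.25,0]},
  {"translation": [-0.012,0.002,0.03],"rotation": [0.065,0.38,0]},
  {"translation": [-0.016,0.003,0.03],"rotation": [0.087,0.51,0]},
  {"translation": [-0.02,0.004,0.03],"rotation": [0.108,0.64,0]},
  {"translation": [-0.024,0.004,0.03],"rotation": [0.126,0.74,0]},
], jaw=-0.1)

```text
t: 12.85
eef_pos: [0.5375, -0.2168, 0.1092]
ee_rot: [-3.14, -0.396, 2.97]
force: [-0.1, 0.1, -1.2]
width: 0.0484
gripper_force: 0.0
```

apply_moves([
  {"translation": [0,0,0],"rotation": [0,0,0]},
  {"translation": [0,0,0],"rotation": [0,0,0]},
  {"translation": [0,0,0],"rotation": [0,0,0]},
  {"translation": [0,0,0],"rotation": [0,0,0]},
  {"translation": [0,0,0],"rotation": [0,0,0]},
  {"translation": [0,0,0],"rotation": [0,0,0]},
  {"translation": [0,0,0],"rotation": [0,0,0]},
  {"translation": [0,0,0],"rotation": [0,0,0]},
  {"translation": [0,0,0],"rotation": [0,0,0]},
  {"translation": [0,0,0],"rotation": [0,0,0]},
], jaw=1, newtons=45)

```text
t: 13.68
eef_pos: [0.5369, -0.2168, 0.1091]
ee_rot: [-3.14, -0.393, 2.969]
force: [-0.1, -0.5, -2.9]
width: 0.033
gripper_force: 45.0
```

Run:
```python
from h import *
s=get_state();print(s['t'],s['eef_pos'],np.degrees(s['ee_rot']),Rm(s['ee_rot'])[:,2].round(3),s['width'],s['gripper_force'],s['q'].round(2))
```

```text
13.6833 [ 0.53691278 -0.21677818  0.10909582] [-179.92607707  -22.50914491  170.13721145] [-0.377  0.064 -0.924] 0.03300446213846264 44.99925434589386 [-0.07  0.54 -0.03 -0.04 -1.39 -1.66]
```

apply_moves([
  {"translation": [0,0,0.015],"rotation": [0,0,0]},
  {"translation": [-0.01,0.002,0.03],"rotation": [-0.012,-0.07,0]},
  {"translation": [-0.026,0.004,0.036],"rotation": [-0.028,-0.166,0]},
  {"translation": [-0.043,0.007,0.042],"rotation": [-0.045,-0.265,0]},
  {"translation": [-0.06,0.01,0.046],"rotation": [-0.062,-0.365,0]},
  {"translation": [-0.077,0.013,0.048],"rotation": [-0.079,-0.465,0]},
  {"translation": [-0.094,0.016,0.05],"rotation": [-0.096,-0.565,0]},
  {"translation": [-0.11,0.018,0.05],"rotation": [-0.113,-0.665,0]},
  {"translation": [-0.127,0.021,0.05],"rotation": [-0.13,-0.765,0]},
  {"translation": [-0.143,0.024,0.048],"rotation": [-0.147,-0.862,0]},
])

```text
t: 14.52
eef_pos: [0.5007, -0.2108, 0.1217]
ee_rot: [3.141, 0.068, 2.97]
force: [-0.3, 0.2, -3.5]
width: 0.0328
gripper_force: 45.0
```

apply_moves([
  {"translation": [-0.014,0.002,-0.005],"rotation": [-0.015,-0.09,0]},
  {"translation": [-0.028,0.005,-0.01],"rotation": [-0.03,-0.18,0]},
  {"translation": [-0.043,0.007,-0.018],"rotation": [-0.046,-0.27,0]},
  {"translation": [-0.057,0.01,-0.027],"rotation": [-0.062,-0.365,0]},
  {"translation": [-0.072,0.012,-0.036],"rotation": [-0.078,-0.46,0]},
  {"translation": [-0.087,0.015,-0.046],"rotation": [-0.094,-0.555,0]},
  {"translation": [-0.1,0.017,-0.056],"rotation": [-0.11,-0.645,0]},
  {"translation": [-0.113,0.019,-0.067],"rotation": [-0.125,-0.735,0]},
  {"translation": [-0.123,0.021,-0.077],"rotation": [-0.138,-0.81,0]},
  {"translation": [-0.129,0.022,-0.082],"rotation": [-0.147,-0.862,0]},
])

```text
t: 15.35
eef_pos: [0.4714, -0.2181, 0.1133]
ee_rot: [3.108, 0.511, 2.971]
force: [-0.3, 25.2, 7.0]
width: 0.0328
gripper_force: 45.0
```

Run:
```python
from h import *
s=get_state();print(s['t'],s['eef_pos'],np.degrees(s['ee_rot']),Rm(s['ee_rot'])[:,2].round(3),s['width'],s['gripper_force'],s['q'].round(2),s['force'])
a=grab_frame('wrist');b=grab_frame('scene')
cv2.imwrite('pics/w5.png',np.hstack([cv2.resize(a,None,fx=.75,fy=.75),cv2.resize(b[190:310,220:340],(300,300))]))
```

```text
15.35 [ 0.4714106  -0.21807712  0.11331183] [178.07852647  29.27175366 170.23664598] [ 0.487 -0.05  -0.872] 0.032785859590971876 44.96784210205078 [-0.06 -0.   -1.01  0.35 -0.05 -2.01] [-0.29494506 25.20528029  6.97604649]
```

View pics/w5.png

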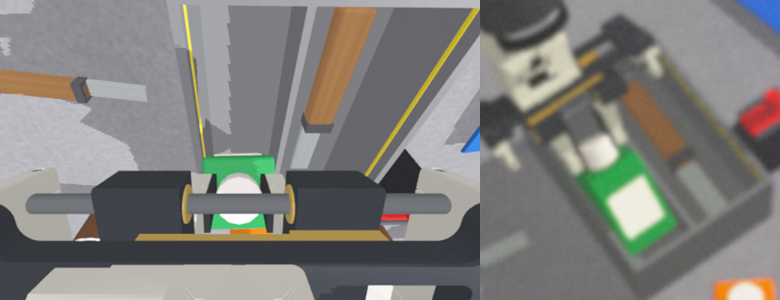

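Joints 3 and 5 are at their limits, so the arm strayed about 13 mm in y and presses the bottle on the wall. The bottle is already at about 50° (scene crop). I'll back off a few degrees, then let go.

apply_moves([
  {"translation": [0.006,-0.001,0.006],"rotation": [0.008,0.045,0]},
  {"translation": [0.012,-0.002,0.012],"rotation": [0.016,0.09,0]},
  {"translation": [0.018,-0.003,0.018],"rotation": [0.024,0.135,0]},
  {"translation": [0.024,-0.004,0.023],"rotation": [0.031,0.18,0]},
  {"translation": [0.029,-0.005,0.026],"rotation": [0.037,0.217,0]},
  {"translation": [0.029,-0.005,0.026],"rotation": [0.037,0.217,0]},
  {"translation": [0.029,-0.005,0.026],"rotation": [0.037,0.217,0]},
  {"translation": [0.029,-0.005,0.026],"rotation": [0.037,0.217,0]},
  {"translation": [0.029,-0.005,0.026],"rotation": [0.037,0.217,0]},
  {"translation": [0.029,-0.005,0.026],"rotation": [0.037,0.217,0]},
])

```text
t: 16.28
eef_pos: [0.4763, -0.219, 0.1172]
ee_rot: [3.108, 0.39, 2.97]
force: [-0.0, 0.6, -2.5]
width: 0.0334
gripper_force: 45.0
```

Run:
```python
from h import *
s=get_state();print(s['t'],s['eef_pos'],np.degrees(s['ee_rot']),s['width'],s['q'].round(2),s['force'])
```

```text
16.2833 [ 0.476264   -0.21895516  0.11716044] [178.08830224  22.32290387 170.14787869] 0.03339429365070135 [-0.05  0.03 -0.79  0.04 -0.36 -1.73] [-0.03538445  0.62812442 -2.53562495]
```

apply_moves([
  {"translation": [0.002,0.012,0],"rotation": [-0.02,0.003,0]},
  {"translation": [0.004,0.024,0],"rotation": [-0.04,0.006,0]},
  {"translation": [0.006,0.036,-0.01],"rotation": [-0.06,0.01,0]},
  {"translation": [0.006,0.036,-0.025],"rotation": [-0.06,0.01,0]},
  {"translation": [0.006,0.036,-0.04],"rotation": [-0.06,0.01,0]},
  {"translation": [0.006,0.036,-0.052],"rotation": [-0.06,0.01,0]},
  {"translation": [0.006,0.036,-0.06],"rotation": [-0.06,0.01,0]},
  {"translation": [0.006,0.036,-0.06],"rotation": [-0.06,0.01,0]},
  {"translation": [0.006,0.036,-0.06],"rotation": [-0.06,0.01,0]},
  {"translation": [0.006,0.036,-0.06],"rotation": [-0.06,0.01,0]},
])

```text
t: 17.12
eef_pos: [0.4786, -0.2102, 0.1025]
ee_rot: [-3.141, 0.39, 2.982]
force: [-0.2, -0.0, -2.8]
width: 0.0329
gripper_force: 45.0
```

apply_moves([
  {"translation": [0,0,0],"rotation": [0,0,0]},
  {"translation": [0,0,0],"rotation": [0,0,0]},
  {"translation": [0,0,0],"rotation": [0,0,0]},
  {"translation": [0,0,0],"rotation": [0,0,0]},
  {"translation": [0,0,0],"rotation": [0,0,0]},
  {"translation": [0,0,0],"rotation": [0,0,0]},
  {"translation": [0,0,0.02],"rotation": [0,0,0]},
  {"translation": [0,0,0.08],"rotation": [0,0,0]},
  {"translation": [0,0,0.16],"rotation": [0,0,0]},
  {"translation": [0,0,0.26],"rotation": [0,0,0]},
], jaw=-0.05)

```text
t: 17.95
eef_pos: [0.4775, -0.2096, 0.1671]
ee_rot: [-3.141, 0.387, 2.983]
force: [0.9, -0.9, 0.4]
width: 0.0462
gripper_force: 0.0
```

Run:
```python
from h import *
s=get_state();print(s['t'],s['eef_pos'],np.degrees(s['ee_rot']),s['width'],s['q'].round(2),s['force'])
a=grab_frame('wrist');b=grab_frame('scene')
cv2.imwrite('pics/w6.png',np.hstack([cv2.resize(a,None,fx=.75,fy=.75),cv2.resize(b[190:310,220:340],(300,300))]))
```

```text
17.95 [ 0.47746088 -0.20964392  0.16714736] [-179.96236834   22.17925129  170.9099545 ] 0.046156990125349066 [ 0.01 -0.06 -0.77  0.14 -0.48 -1.85] [ 0.89322121 -0.93376967  0.42982918]
```

View pics/w6.png

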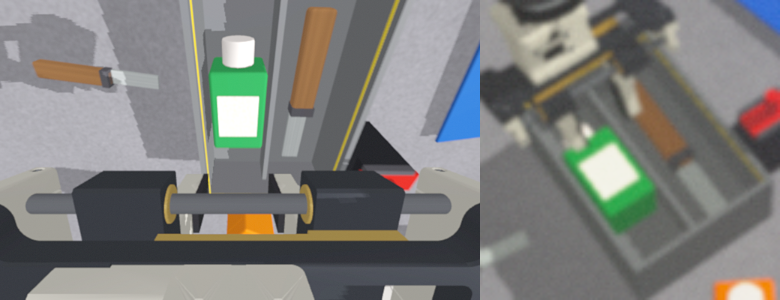

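The bottle now lies flat in the −y bay with its cap towards −x (wrist view: body at (238,100), cap at (238,52)). The weeder is flat in the +y bay. Next is the lid.

apply_moves([
  {"translation": [0,0,0.1],"rotation": [0.01,0.07,0]},
  {"translation": [0,0.05,0.17],"rotation": [0.025,0.15,0]},
  {"translation": [-0.01,0.12,0.2],"rotation": [0.04,0.24,0]},
  {"translation": [-0.01,0.2,0.2],"rotation": [0.055,0.33,0]},
  {"translation": [-0.02,0.28,0.2],"rotation": [0.07,0.42,0]},
  {"translation": [-0.02,0.36,0.2],"rotation": [0.085,0.51,0]},
  {"translation": [-0.02,0.44,0.2],"rotation": [0.1,0.6,0]},
  {"translation": [-0.03,0.53,0.2],"rotation": [0.115,0.68,0]},
  {"translation": [-0.03,0.62,0.2],"rotation": [0.125,0.733,0]},
  {"translation": [-0.03,0.7,0.2],"rotation": [0.125,0.733,0]},
], jaw=-0.3)

```text
t: 18.88
eef_pos: [0.4716, -0.0334, 0.2171]
ee_rot: [3.139, -0.002, 2.982]
force: [0.9, 0.3, 0.5]
width: 0.0571
gripper_force: 0.0
```

apply_moves([
  {"translation": [0,0.08,0],"rotation": [0,0,0.03]},
  {"translation": [0,0.17,0],"rotation": [0,0,0.07]},
  {"translation": [-0.01,0.27,0],"rotation": [0,0,0.11]},
  {"translation": [-0.01,0.37,0],"rotation": [0,0,0.15]},
  {"translation": [-0.02,0.47,0],"rotation": [0,0,0.19]},
  {"translation": [-0.02,0.57,0],"rotation": [0,0,0.23]},
  {"translation": [-0.03,0.66,0],"rotation": [0,0,0.27]},
  {"translation": [-0.03,0.73,0],"rotation": [0,0,0.3]},
  {"translation": [-0.03,0.77,0],"rotation": [0,0,0.3]},
  {"translation": [-0.03,0.78,0],"rotation": [0,0,0.3]},
])

```text
t: 19.72
eef_pos: [0.4634, 0.1614, 0.2173]
ee_rot: [3.139, 0.0, 3.14]
force: [-0.1, -0.1, -0.0]
width: 0.057
gripper_force: 0.0
```

Run:
```python
from h import *
s=get_state();print(s['t'],s['eef_pos'],np.degrees(s['ee_rot']),s['width'],s['q'].round(2))
c=camera_model('wrist');im=grab_frame('wrist')
cv2.imwrite('pics/w7.png',im)
m=mask(im,(100,130,60),(125,255,255));m[225:]=0
k=blobs(m)[0];ap=cv2.approxPolyDP(k,6,True)[:,0];print(ap.tolist(),cast(c,ap,.016)[:,:2].round(4).tolist())
w=mask(im,(0,0,170),(180,40,255));w[225:]=0
hull=np.zeros_like(m);cv2.fillPoly(hull,[cv2.convexHull(k)],255)
for q in blobs(w&hull)[:2]:
    ap=cv2.approxPolyDP(q,3,True)[:,0];print('bar',ap.tolist(),cast(c,ap,.054)[:,:2].round(4).tolist())
# top view, lid edges as seen
```

```text
19.7167 [0.46337515 0.16139546 0.21726988] [1.79830195e+02 2.49257241e-02 1.79930061e+02] 0.057010657526092454 [ 0.74  0.06 -0.4  -0.   -1.11 -2.31]
[[391, 76], [239, 78], [250, 224], [308, 224], [311, 136], [326, 143], [326, 224], [384, 224]] [[0.3444, 0.2455], [0.3464, 0.072], [0.5232, 0.0736], [0.5233, 0.1491], [0.4113, 0.1538], [0.4196, 0.1718], [0.5234, 0.1725], [0.5235, 0.2481]]
bar [[321, 138], [308, 142], [310, 224], [324, 224]] [[0.4114, 0.1652], [0.4156, 0.1512], [0.5095, 0.1526], [0.5096, 0.169]]
```

apply_moves([
  {"translation": [0.005,-0.003,-0.08],"rotation": [0,0,0.01]},
  {"translation": [0.014,-0.007,-0.18],"rotation": [0,0,0.017]},
  {"translation": [0.014,-0.007,-0.29],"rotation": [0,0,0.017]},
  {"translation": [0.014,-0.007,-0.4],"rotation": [0,0,0.017]},
  {"translation": [0.014,-0.007,-0.51],"rotation": [0,0,0.017]},
  {"translation": [0.014,-0.007,-0.6],"rotation": [0,0,0.017]},
  {"translation": [0.014,-0.007,-0.67],"rotation": [0,0,0.017]},
  {"translation": [0.014,-0.007,-0.72],"rotation": [0,0,0.017]},
  {"translation": [0.014,-0.007,-0.75],"rotation": [0,0,0.017]},
  {"translation": [0.014,-0.007,-0.76],"rotation": [0,0,0.017]},
], jaw=-0.1)

```text
t: 20.6
eef_pos: [0.4665, 0.157, 0.0264]
ee_rot: [3.14, -0.001, -3.136]
force: [0.2, 0.8, -0.2]
width: 0.048
gripper_force: 0.0
```

apply_moves([
  {"translation": [0,0,0],"rotation": [0,0,0]},
  {"translation": [0,0,0],"rotation": [0,0,0]},
  {"translation": [0,0,0],"rotation": [0,0,0]},
  {"translation": [0,0,0],"rotation": [0,0,0]},
  {"translation": [0,0,0],"rotation": [0,0,0]},
  {"translation": [0,0,0],"rotation": [0,0,0]},
  {"translation": [0,0,0],"rotation": [0,0,0]},
  {"translation": [0,0,0],"rotation": [0,0,0]},
  {"translation": [0,0,0],"rotation": [0,0,0]},
  {"translation": [0,0,0],"rotation": [0,0,0]},
], jaw=1, newtons=55)

```text
t: 21.43
eef_pos: [0.4675, 0.1589, 0.0282]
ee_rot: [3.138, 0.002, -3.135]
force: [-2.1, 2.1, 5.9]
width: 0.0178
gripper_force: 55.0
```

apply_moves([
  {"translation": [0,0,0.05],"rotation": [0,0,0]},
  {"translation": [0,0,0.13],"rotation": [0,0,0]},
  {"translation": [0,0,0.22],"rotation": [0,0,0]},
  {"translation": [0,0,0.32],"rotation": [0,0,0]},
  {"translation": [0,0,0.42],"rotation": [0,0,0]},
  {"translation": [0,-0.02,0.52],"rotation": [0,0,0]},
  {"translation": [0,-0.06,0.6],"rotation": [0,0,0]},
  {"translation": [0,-0.12,0.66],"rotation": [0,0,0]},
  {"translation": [0,-0.2,0.69],"rotation": [0,0,0]},
  {"translation": [0,-0.3,0.7],"rotation": [0,0,0]},
])

```text
t: 22.27
eef_pos: [0.467, 0.0832, 0.2035]
ee_rot: [3.138, 0.002, -3.134]
force: [0.5, 0.6, -4.2]
width: 0.0179
gripper_force: 55.0
```

apply_moves([
  {"translation": [0.006,-0.12,0],"rotation": [0,0,-0.03]},
  {"translation": [0.012,-0.25,0],"rotation": [0,0,-0.07]},
  {"translation": [0.018,-0.39,0],"rotation": [0,0,-0.11]},
  {"translation": [0.026,-0.53,0],"rotation": [0,0,-0.16]},
  {"translation": [0.034,-0.67,0],"rotation": [0,0,-0.21]},
  {"translation": [0.042,-0.8,0],"rotation": [0,0,-0.26]},
  {"translation": [0.05,-0.9,0],"rotation": [0,0,-0.3]},
  {"translation": [0.056,-0.97,0],"rotation": [0,0,-0.33]},
  {"translation": [0.056,-1,0],"rotation": [0,0,-0.337]},
  {"translation": [0.056,-1,0],"rotation": [0,0,-0.337]},
])

```text
t: 23.1
eef_pos: [0.48, -0.168, 0.2015]
ee_rot: [3.139, -0.001, 2.969]
force: [0.4, 0.7, -2.3]
width: 0.0176
gripper_force: 55.0
```

Run:
```python
from h import *
s=get_state();print(s['t'],s['eef_pos'],np.degrees(s['ee_rot']),s['width'],s['gripper_force'],s['force'])
c=camera_model('wrist');im=grab_frame('wrist');cv2.imwrite('pics/w8.png',im)
m=mask(im,(100,130,60),(125,255,255));m[225:]=0
k=blobs(m)[0];ap=cv2.approxPolyDP(k,6,True)[:,0];zt=s['eef_pos'][2]-.0175+.006
p=cast(c,ap,zt)[:,:2];print(ap.tolist(),p.round(4).tolist())
th=np.radians(-9.7);u=np.array([np.cos(th),np.sin(th)]);v=np.array([-u[1],u[0]])
print('rel TCP in tub axes',((p-s['eef_pos'][:2])@np.c_[u,v]).round(4).tolist())
t=grab_frame('top');ct=camera_model('top')
b=blobs(mask(t,(100,130,50),(125,255,255)))
for k in b[:3]:
    ap=cv2.approxPolyDP(cv2.convexHull(k),3,True)[:,0];print('top',cv2.contourArea(k),ap.tolist())
r=blobs(mask(t,(170,120,60),(180,255,255))|mask(t,(0,170,60),(6,255,255)),8)
for k in r:
    q=k[:,0].mean(0)
    if abs(q[0]-338)<20 and abs(q[1]-174)<20: print('bolt',k[:,0].min(0),k[:,0].max(0))
```

```text
23.1 [ 0.47996773 -0.1679566   0.20147346] [ 1.79845081e+02 -8.48993000e-02  1.70117665e+02] 0.017630858701227593 54.99200642108917 [ 0.39613215  0.68947619 -2.28578666]
[[148, 17], [176, 224], [298, 224], [297, 164], [308, 148], [330, 149], [337, 160], [337, 224], [459, 224], [486, 17]] [[0.3449, -0.2333], [0.4562, -0.2526], [0.4691, -0.1786], [0.4326, -0.1721], [0.4246, -0.1641], [0.4273, -0.1518], [0.4343, -0.1488], [0.4733, -0.1548], [0.4862, -0.0806], [0.3746, -0.0616]]
rel TCP in tub axes [[-0.1221, -0.0872], [-0.0092, -0.0874], [-0.0089, -0.0123], [-0.046, -0.0121], [-0.0552, -0.0056], [-0.0546, 0.0071], [-0.0483, 0.0112], [-0.0088, 0.0118], [-0.0085, 0.0872], [-0.1218, 0.0871]]
top 1192.5 [[48, 309], [47, 351], [36, 357], [20, 357], [22, 309]]
top 1165.0 [[344, 205], [393, 206], [391, 233], [342, 225]]
top 283.5 [[350, 167], [353, 155], [401, 163]]
```

apply_moves([
  {"translation": [0.004,0.002,-0.03],"rotation": [0,0,0]},
  {"translation": [0.004,0.002,-0.08],"rotation": [0,0,0]},
  {"translation": [0.004,0.002,-0.14],"rotation": [0,0,0]},
  {"translation": [0.004,0.002,-0.2],"rotation": [0,0,0]},
  {"translation": [0.004,0.002,-0.25],"rotation": [0,0,0]},
  {"translation": [0.004,0.002,-0.29],"rotation": [0,0,0]},
  {"translation": [0.004,0.002,-0.31],"rotation": [0,0,0]},
  {"translation": [0.004,0.002,-0.325],"rotation": [0,0,0]},
  {"translation": [0.004,0.002,-0.335],"rotation": [0,0,0]},
  {"translation": [0.004,0.002,-0.345],"rotation": [0,0,0]},
])

```text
t: 24.03
eef_pos: [0.4824, -0.1661, 0.1164]
ee_rot: [3.139, 0.002, 2.972]
force: [-0.1, 0.7, -2.9]
width: 0.0177
gripper_force: 55.0
```

apply_moves([
  {"translation": [0,0,-0.004],"rotation": [0,0,0]},
  {"translation": [0,0,-0.008],"rotation": [0,0,0]},
  {"translation": [0,0,-0.012],"rotation": [0,0,0]},
  {"translation": [0,0,-0.016],"rotation": [0,0,0]},
  {"translation": [0,0,-0.02],"rotation": [0,0,0]},
  {"translation": [0,0,-0.024],"rotation": [0,0,0]},
  {"translation": [0,0,-0.026],"rotation": [0,0,0]},
  {"translation": [0,0,-0.026],"rotation": [0,0,0]},
  {"translation": [0,0,-0.026],"rotation": [0,0,0]},
  {"translation": [0,0,-0.026],"rotation": [0,0,0]},
])

```text
t: 24.87
eef_pos: [0.482, -0.1663, 0.1097]
ee_rot: [3.139, 0.001, 2.972]
force: [0.3, 0.4, -3.4]
width: 0.0181
gripper_force: 55.0
```

apply_moves([
  {"translation": [0,0,-0.003],"rotation": [0,0,0]},
  {"translation": [0,0,-0.006],"rotation": [0,0,0]},
  {"translation": [0,0,-0.009],"rotation": [0,0,0]},
  {"translation": [0,0,-0.011],"rotation": [0,0,0]},
  {"translation": [0,0,-0.012],"rotation": [0,0,0]},
  {"translation": [0,0,-0.012],"rotation": [0,0,0]},
  {"translation": [0,0,-0.012],"rotation": [0,0,0]},
  {"translation": [0,0,-0.012],"rotation": [0,0,0]},
  {"translation": [0,0,-0.012],"rotation": [0,0,0]},
  {"translation": [0,0,-0.012],"rotation": [0,0,0]},
])

```text
t: 25.7
eef_pos: [0.4821, -0.1662, 0.1082]
ee_rot: [3.139, 0.002, 2.972]
force: [-6.5, 4.8, 11.7]
width: 0.0178
gripper_force: 55.0
```

apply_moves([
  {"translation": [0,0,0],"rotation": [0,0,0]},
  {"translation": [0,0,0],"rotation": [0,0,0]},
  {"translation": [0,0,0],"rotation": [0,0,0]},
  {"translation": [0,0,0],"rotation": [0,0,0]},
  {"translation": [0,0,0.02],"rotation": [0,0,0]},
  {"translation": [0,0,0.08],"rotation": [0,0,0]},
  {"translation": [0,0,0.16],"rotation": [0,0,0]},
  {"translation": [0,0,0.25],"rotation": [0,0,0]},
  {"translation": [0,0,0.34],"rotation": [0,0,0]},
  {"translation": [0,0,0.4],"rotation": [0,0,0]},
], jaw=0.1)

```text
t: 26.53
eef_pos: [0.4827, -0.1665, 0.2092]
ee_rot: [3.139, 0.003, 2.972]
force: [0.3, -1.0, -0.1]
width: 0.0395
gripper_force: 0.0
```

apply_moves([
  {"translation": [0.03,0.06,0],"rotation": [0,0,0]},
  {"translation": [0.07,0.13,0],"rotation": [0,0,0]},
  {"translation": [0.11,0.21,0],"rotation": [0,0,0]},
  {"translation": [0.16,0.3,0],"rotation": [0,0,0]},
  {"translation": [0.21,0.39,0],"rotation": [0,0,0]},
  {"translation": [0.26,0.48,0],"rotation": [0,0,0]},
  {"translation": [0.3,0.56,0],"rotation": [0,0,0]},
  {"translation": [0.33,0.62,0],"rotation": [0,0,0]},
  {"translation": [0.35,0.66,0],"rotation": [0,0,0]},
  {"translation": [0.356,0.668,0],"rotation": [0,0,0]},
], jaw=1)

```text
t: 27.37
eef_pos: [0.5716, 0.002, 0.2066]
ee_rot: [3.139, 0.001, 2.973]
force: [-0.3, -0.0, 0.2]
width: 0.0003
gripper_force: 0.0
```

Run:
```python
from h import *
s=get_state();print(s['t'],s['eef_pos'],np.degrees(s['ee_rot']),s['width'])
c=camera_model('wrist');im=grab_frame('wrist');t=grab_frame('scene')
th=np.radians(-9.7);u=np.array([np.cos(th),np.sin(th)]);v=np.array([-u[1],u[0]]);T=lambda p:((p-[.4815,-.167])@np.c_[u,v]).round(4).tolist()
m=mask(im,(100,130,60),(125,255,255));m[225:]=0
k=blobs(m)[0];ap=cv2.approxPolyDP(cv2.convexHull(k),4,True)[:,0];print(ap.tolist(),T(cast(c,ap,.096)[:,:2]))
for n,i,cc in(('wrist',im,c),('scene',t,camera_model('scene'))):
  pk=proj(cc,np.r_[np.array([.5632,-.045]),.14])[0];print(n,'knob expect',pk)
  for k in blobs(mask(i,(170,120,50),(180,255,255))|mask(i,(0,170,50),(6,255,255)),8)[:5]: 
    q=k[:,0]; print(' red',cv2.contourArea(k),q.min(0),q.max(0),q.mean(0))
cs=camera_model('scene');b=[k for k in blobs(mask(t,(100,130,50),(125,255,255)))[:2]]
for k in b: ap=cv2.approxPolyDP(cv2.convexHull(k),3,True)[:,0];print('scene lid',ap.tolist(),T(cast(cs,ap,.096)[:,:2]))
cv2.imwrite('pics/w9.png',np.hstack([cv2.resize(im,None,fx=.75,fy=.75),cv2.resize(t[180:300,230:350],(300,300))]))
```

```text
27.3667 [0.57159558 0.0020269  0.20658368] [1.79845249e+02 3.46779050e-02 1.70332237e+02] 0.00034253601537213483
[[202, 0], [222, 224], [41, 224], [0, 73], [0, 0]] [[-0.103, 0.089], [0.0875, 0.0888], [0.0875, -0.0871], [-0.0485, -0.088], [-0.1027, -0.0726]]
wrist knob expect [258.31203523 210.52278466]
 red 2007.0 [221 184] [294 219] [257.55670103 199.47938144]
scene knob expect [338.7156648  226.60497173]
 red 338.0 [265   0] [293  37] [273.68125  18.86875]
 red 196.5 [324 226] [347 244] [335.29090909 234.16363636]
 red 51.0 [291  11] [296  26] [293.125    18.09375]
 red 10.5 [314   7] [317  12] [315.15384615   9.15384615]
scene lid [[286, 199], [337, 261], [282, 298], [234, 230]] [[-0.119, 0.0843], [0.1203, 0.0843], [0.1207, -0.0879], [-0.1184, -0.0856]]
scene lid [[432, 25], [462, 42], [452, 57], [441, 60], [418, 52]] [[-0.4415, 0.9488], [-0.3079, 0.9699], [-0.2715, 0.8845], [-0.2829, 0.8425], [-0.361, 0.806]]
```

View pics/w9.png

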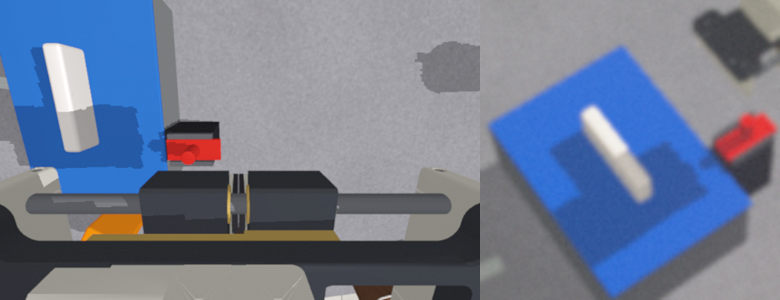

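The lid's edges lie at ±88 mm about the tub's centre at seated height, so it is home. The bolt knob is at about (250,207) in the full wrist image, still drawn back. Now I'll lower the shut fingers behind the knob and push.

apply_moves([
  {"translation": [0,0,-0.03],"rotation": [0,0,0]},
  {"translation": [0,0,-0.08],"rotation": [0,0,0]},
  {"translation": [0,0,-0.14],"rotation": [0,0,0]},
  {"translation": [0,0,-0.2],"rotation": [0,0,0]},
  {"translation": [0,0,-0.26],"rotation": [0,0,0]},
  {"translation": [0,0,-0.31],"rotation": [0,0,0]},
  {"translation": [0,0,-0.34],"rotation": [0,0,0]},
  {"translation": [0,0,-0.352],"rotation": [0,0,0]},
  {"translation": [0,0,-0.356],"rotation": [0,0,0]},
  {"translation": [0,0,-0.356],"rotation": [0,0,0]},
])

```text
t: 28.3
eef_pos: [0.5711, 0.0005, 0.118]
ee_rot: [3.139, 0.001, 2.971]
force: [0.0, 0.2, -0.0]
width: 0.0005
gripper_force: 0.0
```

apply_moves([
  {"translation": [-0.003,-0.02,0],"rotation": [0,0,0]},
  {"translation": [-0.007,-0.04,0],"rotation": [0,0,0]},
  {"translation": [-0.01,-0.06,0],"rotation": [0,0,0]},
  {"translation": [-0.014,-0.08,0],"rotation": [0,0,0]},
  {"translation": [-0.017,-0.1,0],"rotation": [0,0,0]},
  {"translation": [-0.02,-0.12,0],"rotation": [0,0,0]},
  {"translation": [-0.024,-0.14,0],"rotation": [0,0,0]},
  {"translation": [-0.027,-0.16,0],"rotation": [0,0,0]},
  {"translation": [-0.031,-0.18,0],"rotation": [0,0,0]},
  {"translation": [-0.034,-0.197,0],"rotation": [0,0,0]},
])

```text
t: 29.13
eef_pos: [0.5626, -0.0489, 0.1178]
ee_rot: [3.139, 0.001, 2.972]
force: [0.2, 1.3, 0.7]
width: 0.0002
gripper_force: 1.0
```

apply_moves([
  {"translation": [-0.0005,-0.003,0],"rotation": [0,0,0]},
  {"translation": [-0.001,-0.006,0],"rotation": [0,0,0]},
  {"translation": [-0.0015,-0.009,0],"rotation": [0,0,0]},
  {"translation": [-0.002,-0.012,0],"rotation": [0,0,0]},
  {"translation": [-0.0025,-0.015,0],"rotation": [0,0,0]},
  {"translation": [-0.003,-0.018,0],"rotation": [0,0,0]},
  {"translation": [-0.0035,-0.02,0],"rotation": [0,0,0]},
  {"translation": [-0.0035,-0.02,0],"rotation": [0,0,0]},
  {"translation": [-0.0035,-0.02,0],"rotation": [0,0,0]},
  {"translation": [-0.0035,-0.02,0],"rotation": [0,0,0]},
])

```text
t: 29.97
eef_pos: [0.5617, -0.0535, 0.1177]
ee_rot: [3.139, 0.001, 2.972]
force: [1.0, 1.0, 0.2]
width: 0.0005
gripper_force: 0.7
```

apply_moves([
  {"translation": [-0.0004,-0.002,0],"rotation": [0,0,0]},
  {"translation": [-0.0007,-0.004,0],"rotation": [0,0,0]},
  {"translation": [-0.001,-0.006,0],"rotation": [0,0,0]},
  {"translation": [-0.0014,-0.008,0],"rotation": [0,0,0]},
  {"translation": [-0.0017,-0.01,0],"rotation": [0,0,0]},
  {"translation": [-0.002,-0.012,0],"rotation": [0,0,0]},
  {"translation": [-0.002,-0.012,0],"rotation": [0,0,0]},
  {"translation": [-0.002,-0.012,0],"rotation": [0,0,0]},
  {"translation": [-0.002,-0.012,0],"rotation": [0,0,0]},
  {"translation": [-0.002,-0.012,0],"rotation": [0,0,0]},
])

```text
t: 30.8
eef_pos: [0.561, -0.0565, 0.1176]
ee_rot: [3.139, 0.001, 2.972]
force: [1.3, 0.4, 0.5]
width: 0.0002
gripper_force: 0.6
```

Run:
```python
from h import *
s=get_state();print(s['t'],s['eef_pos'],s['force'],s['width'])
c=camera_model('wrist');im=grab_frame('wrist');cv2.imwrite('pics/w10.png',im)
for k in blobs(mask(im,(170,120,50),(180,255,255))|mask(im,(0,170,50),(6,255,255)),8)[:3]: q=k[:,0];print(q.min(0),q.max(0))
```

```text
30.8 [ 0.56102663 -0.05653439  0.11764137] [1.2822285  0.42395424 0.52172018] 0.00024558404452501754
[225 215] [331 257]
```

apply_moves([
  {"translation": [-0.0004,-0.002,0],"rotation": [0,0,0]},
  {"translation": [-0.0007,-0.004,0],"rotation": [0,0,0]},
  {"translation": [-0.001,-0.006,0],"rotation": [0,0,0]},
  {"translation": [-0.0014,-0.008,0],"rotation": [0,0,0]},
  {"translation": [-0.0017,-0.01,0],"rotation": [0,0,0]},
  {"translation": [-0.002,-0.012,0],"rotation": [0,0,0]},
  {"translation": [-0.002,-0.012,0],"rotation": [0,0,0]},
  {"translation": [-0.002,-0.012,0],"rotation": [0,0,0]},
  {"translation": [-0.002,-0.012,0],"rotation": [0,0,0]},
  {"translation": [-0.002,-0.012,0],"rotation": [0,0,0]},
])

```text
t: 31.68
eef_pos: [0.561, -0.0581, 0.1177]
ee_rot: [3.137, 0.001, 2.972]
force: [-0.6, 9.5, 2.5]
width: 0.0006
gripper_force: 4.8
```

apply_moves([
  {"translation": [-0.0004,-0.002,0],"rotation": [0,0,0]},
  {"translation": [-0.0007,-0.004,0],"rotation": [0,0,0]},
  {"translation": [-0.001,-0.006,0],"rotation": [0,0,0]},
  {"translation": [-0.0014,-0.008,0],"rotation": [0,0,0]},
  {"translation": [-0.0014,-0.008,0],"rotation": [0,0,0]},
  {"translation": [-0.0014,-0.008,0],"rotation": [0,0,0]},
  {"translation": [-0.0014,-0.008,0],"rotation": [0,0,0]},
  {"translation": [-0.0014,-0.008,0],"rotation": [0,0,0]},
  {"translation": [-0.0014,-0.008,0],"rotation": [0,0,0]},
  {"translation": [-0.0014,-0.008,0],"rotation": [0,0,0]},
])

```text
t: 32.52
eef_pos: [0.5611, -0.0585, 0.1178]
ee_rot: [3.135, 0.002, 2.972]
force: [-0.7, 18.5, 3.9]
width: 0.0003
gripper_force: 8.9
```

The bolt has reached its stop: 18.5 N with no more travel. I'll back away and check.

apply_moves([
  {"translation": [0.003,0.02,0],"rotation": [0,0,0]},
  {"translation": [0.01,0.06,0],"rotation": [0,0,0]},
  {"translation": [0.017,0.1,0.02],"rotation": [0,0,0]},
  {"translation": [0.024,0.14,0.08],"rotation": [0,0,0]},
  {"translation": [0.03,0.18,0.16],"rotation": [0,0,0]},
  {"translation": [0.03,0.23,0.25],"rotation": [0,0,0]},
  {"translation": [0.03,0.29,0.34],"rotation": [0,0,0]},
  {"translation": [0.03,0.35,0.42],"rotation": [0,0,0]},
  {"translation": [0.03,0.4,0.48],"rotation": [0,0,0]},
  {"translation": [0.03,0.43,0.5],"rotation": [0,0,0]},
])

```text
t: 33.35
eef_pos: [0.5687, 0.0474, 0.2457]
ee_rot: [3.138, 0.004, 2.972]
force: [0.4, -0.4, 0.1]
width: 0.0004
gripper_force: 0.0
```

Run:
```python
from h import *
s=get_state();print(s['t'],s['eef_pos'],s['force'])
c=camera_model('wrist');im=grab_frame('wrist');t=grab_frame('scene');cs=camera_model('scene')
th=np.radians(-9.7);u=np.array([np.cos(th),np.sin(th)]);v=np.array([-u[1],u[0]]);T=lambda p:((p-[.4815,-.167])@np.c_[u,v]).round(4).tolist()
for n,i,cc in(('wrist',im,c),('scene',t,cs)):
  for y in(.134,.098):
    print(n,'knob top expected, y',y,proj(cc,np.r_[np.array([.4815,-.167])+.06*u+y*v,.14])[0].round(1))
  for k in blobs(mask(i,(170,120,50),(180,255,255))|mask(i,(0,170,50),(6,255,255)),20)[:4]:
    q=k[:,0];
    if n=='wrist' or abs(q.mean(0)[0]-330)<20: print(' red',q.min(0),q.max(0),T(cast(cc,[q.min(0),q.max(0)],.107)[:,:2]))
k=blobs(mask(t,(100,130,50),(125,255,255)))[0];ap=cv2.approxPolyDP(cv2.convexHull(k),3,True)[:,0];print('scene lid',ap.tolist(),T(cast(cs,ap,.096)[:,:2]))
```

```text
33.35 [0.56866678 0.04741802 0.2456508 ] [ 0.43198338 -0.37237675  0.0740233 ]
wrist knob top expected, y 0.134 [219.7 208.5]
wrist knob top expected, y 0.098 [181.4 208.5]
 red [163 186] [228 215] [[0.0458, 0.0662], [0.0774, 0.1309]]
scene knob top expected, y 0.134 [338.7 226.6]
scene knob top expected, y 0.098 [327.7 233.7]
 red [316 231] [339 249] [[0.0203, 0.0888], [0.0998, 0.106]]
 red [313   0] [318  12] [[-0.8109, 0.6718], [-0.7399, 0.6441]]
scene lid [[287, 199], [337, 261], [282, 298], [234, 230]] [[-0.1174, 0.0866], [0.1203, 0.0843], [0.1207, -0.0879], [-0.1184, -0.0856]]
```

```bash
python3 -c "
from station import *
print(job_done())"
```

```text
the job is handed in; nothing more can be done
None
```

The job is handed in at about 33 s: the weeder and green bottle lie flat in the tub, the lid is seated on the rim, the red bolt is fully in over its edge, and the cups were left alone; one brief 107 N wrist-force peak (limit 120 N) came when the fingers touched the bottle.

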